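Let the ratchet lift down to the landing

ROBOT

A 7-joint arm with a two-finger parallel gripper is mounted at the origin on a cart in front of the work surface, level with it; the furniture and walls round the work are solid. World frame = base frame: x ahead of the robot, y to its left, z up, the work surface at z = 0. Lengths are in m, angles in degrees, forces in N, time in s.
With the tool pointing down it reaches from about 0.35 to 0.9 m from the base axis. Payload 19.9 kg.
Tool frame: the origin (TCP) lies on the centre line of the jaws, within the pads' length; the fingertips stand robot.tip_reach ahead of it and the grasp point (between the pads) lies 3 mm ahead of it (robot.tip_reach is the distance from the TCP to the fingertips, in m); z points along the fingers, x is the direction in which the jaws open and shut, and the axes are right-handed (so a half turn about z gives the same grasp; the last joint's range is limited). The gripper opens to 85 mm and grips with 20 to 120 N. Pads are 22 mm wide; open, the fingers measure 114 mm over their backs; the gripper's body (76 mm by 85 mm) begins 54 mm behind the grasp point. The pads swing forward as they close: fully open they stand 13 mm farther back than shut.
Start: joints at [-71.018, 23.915, -0.59, 92.452, 0.269, 63.638, -3.037], TCP at [0.228, 0.582, 0.253] pointing down, gripper open.
Joint ranges: [-161.28, 161.28], [-22.2, 115.67], [-73.04, 71.86], [3.21, 147.25], [-68.34, 248.33], [10.77, 114.83], [-161.83, 161.83]. Speed limits (degrees/s): [108.29, 108.29, 136.94, 136.94, 172.46, 172.46, 172.46].

INTERFACE

Orientations are given as [roll, pitch, yaw] about the fixed x, y, z axes, in that order (R = Rz(yaw) Ry(pitch) Rx(roll)).
In Python, from cell import robot gives the robot as it stands.
- The arm moves only by the tool jog_arm, never from a script. Its argument "commands" is one flat list of numbers, 4 for each row, row after row: the shift along the world's x, y, z in m, then the turn about the world's z in degrees. In form: [x, y, z, spin, x, y, z, spin, ...]. A call has 1 to 5 rows; each row shifts and turns the commanded pose from where the row before left it; what a row does not reach is not made up. A row lasts 1/10 s, in which the tool goes at most 50 mm and 8.59 degrees, less where a joint would pass 70% of its speed; a pose out of reach is approached as far as the arm can. A call is refused whole if a number of a shift passes 0.05 or a number of a turn 8.59, either way. A call with a gripper value outside its range is refused whole. "grip" is the opening, from -1 (shut) to 1 (fully open), set as the call begins (left out, the last holds). The fingers move at their own pace and stop on an object; "squeeze" is the grip in N (left out, the last holds). Time passes only in rows, so rows that do not move let the fingers close. It gives the time, the measured TCP pose, the force and the opening at its end, in the units of the state.
- robot.read_state(): the state, without advancing time (a new reading comes with each control period).
- robot.capture(name): name is "scene" or "side" or "wrist"; returns (picture, depth): 400x640x3 uint8, red, green, blue; 400x640 float32, m along the optical axis (not along the pixel's ray), 0 where there is no reading.
- robot.camera_params(name): a dict with "fovy" (degrees; the focal length in pixels is half the picture's height over the tangent of half this angle, whatever the lens; pixels are square), "cx", "cy" (the principal point, pixels), "rvec" (rotation vector, rad) and "tvec" (3), from world to camera coordinates, as OpenCV has them; the wrist camera has in their place "tool_from_camera" (4x4, takes a point from camera to tool coordinates, whose origin is the TCP and whose axes are the tool frame's). Camera axes: x right, y down, z forward; pixel columns grow to the right and rows downward; lengths in m; the calibration is good to about 2 mm. A picture is of the moment at which its call begins: read the wrist's pose just before it. camera_params takes no time and is no camera call.
- robot.job_done(): hands the job in, once; it reports no verdict.
Trained networks look in the newest picture that a camera, given by its name, has taken for a name from the list of things; names that differ only in an ending like _2 or _b are one class to them, and where a whole thing is asked for, a point or a joint stands for the part that bears it (a point fixed in the world has none). Each returns a list of dicts, best first, with "confidence" (0 to 1); they miss things now and then, are a little off and sometimes report something else, mostly with a low value. They report only what shows in the picture. A call takes as long as a camera call.
- robot.masks_of(thing, camera): "mask" (400x640 bool, what is visible of it) and "location" ([column, row] in pixels, amid what is visible of it).
The state is a dict: "t": time; "q": joint angles; "joint_velocities": joint speeds; "joint_torque": joint torques, N m; "eef_pos": TCP position; "tcp_rot": TCP orientation; "ft_force": force on the tool from outside, world axes, zero at the start; "ft_torque": the same for the moment, N m; "finger_gap": opening from 0.0 (shut) to 1.0 (fully open).
Only numpy, scipy, OpenCV 4.12 (cv2) and the standard library are available. Lean on these libraries where they do the work, as an engineer would, in place of code of your own. Each camera call takes 0.05 s, during which the arm holds its last target.

TASK

A canister stands on the platform of the small ratchet lift, held up by the pawl in the toothed wheel. Press the pawl's round thumb pad gently, feeling for the soft stop of its rubber bumper and leaning no harder (under 15 N), so that the pawl comes clear and the platform sinks; let go in time for the pawl to drop back and hold the platform at the notch nearest to level with the wooden landing shelf. Keep the canister standing on the platform and leave the other things where they are.

Things in the scene. Friction and masses are not known exactly. Their poses are not given: they have to be found in the camera images.
- lift: Small grey-painted ratchet lift, fixed on the draining board. Origin on the board, right under the wheel axle. Axes: z up; x from the thumb pad over the wheel towards the landing post; y from the wheel towards the platform. Tallest parts: hood over the wheel (x -13 to 1 mm) 156 mm up, rack (x -27, y 29 mm) 180 mm up; the pivot bracket at x -77 to -43 mm is 135 mm up.
- pad_nominal (a point): Nominal centre of the top of the pawl's round flat thumb pad, 24 mm across, 6 mm thick (lift x -120, y -38, z 121 mm). It is fixed to the lift: the pawl bracket is clamped somewhere in a slot, so the real pad is up to 11 mm higher or lower than this; its height is not reported, find it by touch. Free space lies over and under the pad.
- platform_top (a point): Centre of the top of the aluminium platform, 104 x 104 x 6 mm, at the lift's y = 112 mm. With the pawl clear it sinks by itself at 4 to 6 mm/s (damped), 60 mm at most. One tooth is 11.5 mm of travel; at the start it rests at a notch, and the next resting heights are 11.5, 23, 34.6 and 46.1 mm lower. If let go between two notches it sinks on to the lower one and stops.
- landing_top (a point): Centre of the top face of the fixed light-wood landing shelf, 78 x 90 x 6 mm, clamped on a steel post beside the platform on the side away from the thumb pad; 23 to 45 mm lower than the platform at the start.
- drum (a joint): Angle of drum and ratchet wheel in rad, about 0 at the start; grows as the drum turns back and the platform sinks (22 mm of platform travel per rad, 0.524 rad per tooth).
- canister_center (a point): Centre of the ribbed off-white stoneware canister with a wooden lid, 93 mm across and 83 mm tall, upright on the platform.
- salt_center (a point): Centre of the salt shaker, 44 mm across, 90 mm tall, standing on the board near the thumb pad; leave it alone.
- garlic_center (a point): Centre of the garlic bulb, 60 mm, lying on the board behind the wheel; leave it alone.
- timer_center (a point): Centre of the round cream kitchen timer, 67 mm across, 49 mm tall, on the draining board on the other side of the sink; leave it alone.
- wheel_center (a point): Centre of the steel ratchet wheel on its axle (along the lift's y), 75 mm up, 38 mm to the -y side of the lift's origin: 90 mm across, 12 teeth 8 mm deep, 14 mm thick. A spool-like drum sits beside it on the axle; a short crank on the outer side (28 to 57 mm farther to -y) turns with it, sweeping 55 mm round the axle.
- pawl_pivot (a point): Nominal pivot of the dark steel pawl (lift x -60, y -38, z 116 mm; really up to 5 mm up or down), with 60 mm of lever to the nose in the teeth and 60 mm to the pad. Pad force straight down: 1 to 3 N at first, up to 6 N later. After 8 mm of pad travel the nose is clear; at 9 to 10 mm it meets a rubber bumper, then 6 N more per mm. 8 to 12 N holds it clear; let go, a spring snaps it back.

How it is judged (in metres and radians):
On the way:
1. the pawl is lifted and the platform has sunk at least 8 mm (distance of platform_top from where it was at the start of the episode above 0.008 m), for 0.1 s.
At the end, for the whole second after the job is handed in: The platform top is within 9 mm of the height of the landing shelf's top and at rest (drum slower than 0.02 rad/s), held by the pawl alone, with the canister upright (within 0.1 rad) on it, no more than 20 mm off its centre (z of platform_top in the frame of landing_top between -0.009 and 0.009 m and velocity of joint drum between -0.02 and 0.02 rad/s and angle between canister_center's own z axis and vertical below 0.1 rad and horizontal distance between canister_center and platform_top below 0.02 m and z of canister_center in the frame of platform_top between 0.036 and 0.046 m); the robot touches nothing.
It fails at once if the fingers press on anything with more than 18 N (contact force between the fingers and anything else above 18 N).
It fails at once if the canister tips (angle between canister_center's own z axis and vertical above 0.2 rad).
It fails at once if the salt shaker is disturbed (distance of salt_center from where it was at the start of the episode above 0.02 m).
It fails at once if the garlic is disturbed (distance of garlic_center from where it was at the start of the episode above 0.02 m).
It fails at once if the timer is disturbed (distance of timer_center from where it was at the start of the episode above 0.02 m).
It also fails if it takes over 51 s, if anything falls off the work surface, if the arm or the gripper's body presses on something with over 40 N, if the wrist force passes 120 N, or if a joint passes its speed limit or range.

## Working session

There is one attempt and no reset: what is moved stays moved. The work goes in short steps, Python scripts to look and compute and a tool call to move; the robot and the scene stay as the last step left them, time stands still between calls to the robot, and variables do not carry over. Pictures are saved under pics/ and viewed, and the job is handed in when it is done.

Besides the shell and the picture viewer there is one more tool, called after ">>>" in YAML: its name, and indented under it one key for each argument. jog_arm: Moves the arm, as the interface text tells. Its arguments: {"type":"object","properties":{"commands":{"type":"array"},"grip":{"type":"number"},"squeeze":{"type":"number"}},"required":["commands"]}

```bash
ls; mkdir -p pics; cat > h.py <<'E'
import numpy as np,cv2
from cell import robot
def cam(n):
    p=robot.camera_params(n); f=200/np.tan(np.radians(p['fovy'])/2); return p,f
def world(n,depth):
    p,f=cam(n)
    v,u=np.mgrid[0:400,0:640]
    P=np.stack([(u-p['cx'])/f*depth,(v-p['cy'])/f*depth,depth],-1)
    R=cv2.Rodrigues(np.array(p['rvec'],float))[0]
    return (P-np.array(p['tvec']).ravel())@R
E
python3 - <<'E'
from h import *
s=robot.read_state();print(s['t'],s['eef_pos'],s['tcp_rot'],s['ft_force'],s['finger_gap'],robot.tip_reach)
for n in ['scene','side']:
    im,d=robot.capture(n);cv2.imwrite(f'pics/{n}0.png',im[:,:,::-1]);np.savez(f'{n}0.npz',im=im,d=d)
    print(n,robot.camera_params(n))
E
```

```text
pics
0.0 [0.22752342 0.58177304 0.25264386] [1.79995062e+02 7.12381230e-02 6.86418679e+01] [-0.49225748 -0.03269728 -0.02922208] 0.9996751266034206 0.022
scene {'fovy': 57.97108416863561, 'cx': 319.208968590969, 'cy': 195.54771999084628, 'rvec': array([ 2.34733994, -0.51299494,  0.21878384]), 'tvec': array([-0.45016299,  0.2960854 ,  0.92451137])}
side {'fovy': 57.120584122488395, 'cx': 326.040312843348, 'cy': 196.6559242713523, 'rvec': array([ 0.30896434,  2.93929784, -0.92574317]), 'tvec': array([ 0.50281117, -0.09866348,  1.25403475])}
```

View pics/scene0.png

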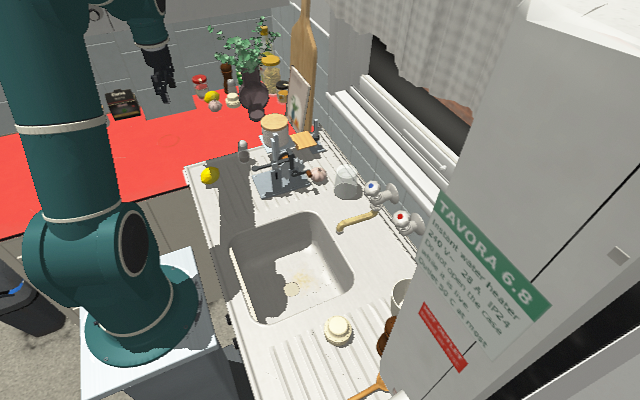

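View pics/side0.png

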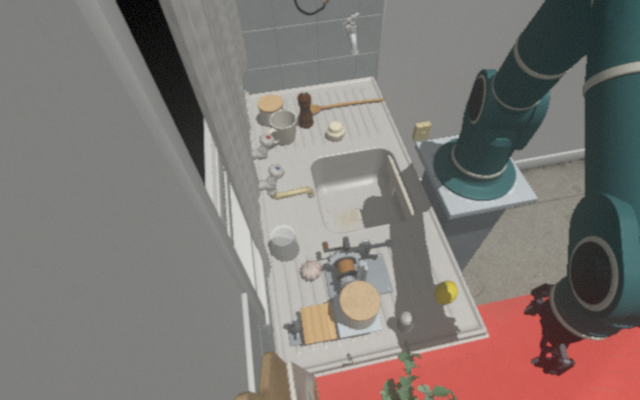

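```bash
python3 - <<'E'
from h import *
for n,(a,b,c,d_) in {'scene':(120,220,225,345),'side':(220,380,260,440)}.items():
    im=np.load(f'{n}0.npz')['im'];k=im[a:b,c:d_]
    cv2.imwrite(f'pics/{n}0z.png',cv2.resize(k[:,:,::-1],None,fx=4 if n=='side' else 6,fy=4 if n=='side' else 6,interpolation=cv2.INTER_CUBIC)[:600,:800])
W={n:world(n,np.load(f'{n}0.npz')['d']) for n in ['scene','side']}
for n in W:
  for th in ['lift','platform_top','landing_top','canister_center','wheel_center','pawl_pivot','pad_nominal','salt_center','garlic_center']:
    try:r=robot.masks_of(th,n)
    except Exception as e: print(n,th,e);continue
    for o in r[:2]:
        m=o['mask']&(np.load(f'{n}0.npz')['d']>0); P=W[n][m]
        print(n,th,round(o['confidence'],2),np.round(o['location']),m.sum(),np.round(np.median(P,0),3),np.round(np.percentile(P,3,0),3),np.round(np.percentile(P,97,0),3))
print(robot.read_state()['t'])
E
```

```text
scene lift 0.6 [284. 173.] 2127 [0.5   0.266 0.057] [0.409 0.234 0.001] [0.678 0.411 0.156]
scene lift 0.2 [318. 172.] 172 [0.605 0.245 0.036] [0.587 0.23  0.017] [0.63  0.27  0.052]
scene platform_top 0.64 [280. 144.] 283 [0.498 0.365 0.089] [0.474 0.325 0.071] [0.57  0.452 0.175]
scene platform_top 0.27 [245. 150.] 240 [0.404 0.44  0.05 ] [0.388 0.433 0.005] [0.423 0.46  0.089]
scene landing_top 0.82 [304. 138.] 342 [0.626 0.406 0.058] [0.588 0.37  0.053] [0.675 0.452 0.061]
scene landing_top 0.34 [285. 174.] 2201 [0.499 0.269 0.06 ] [0.407 0.234 0.002] [0.677 0.415 0.156]
scene canister_center 0.81 [276. 127.] 802 [0.519 0.394 0.161] [ 0.476  0.369 -0.021] [0.636 0.718 0.17 ]
scene wheel_center 0.63 [284. 175.] 2173 [0.498 0.269 0.061] [0.407 0.234 0.003] [0.675 0.412 0.156]
scene pawl_pivot 0.58 [282. 173.] 2129 [0.498 0.268 0.064] [0.409 0.234 0.005] [0.675 0.412 0.156]
scene pad_nominal 0.8 [282. 176.] 2080 [0.496 0.265 0.057] [0.407 0.235 0.003] [0.673 0.409 0.155]
scene salt_center 0.63 [246. 154.] 245 [0.403 0.44  0.048] [0.387 0.433 0.   ] [0.422 0.457 0.089]
scene garlic_c
[... 376 characters left out ...]
e landing_top 0.76 [316. 325.] 1183 [0.621 0.419 0.059] [0.583 0.375 0.055] [0.664 0.458 0.062]
side canister_center 0.65 [360. 301.] 1638 [0.522 0.428 0.168] [0.478 0.378 0.096] [0.562 0.463 0.171]
side wheel_center 0.74 [348. 277.] 3079 [0.519 0.319 0.08 ] [0.406 0.24  0.007] [0.683 0.465 0.158]
side pawl_pivot 0.67 [349. 276.] 3384 [0.521 0.321 0.077] [0.405 0.238 0.006] [0.687 0.466 0.157]
side pad_nominal 0.65 [347. 275.] 3320 [0.521 0.321 0.077] [0.406 0.239 0.006] [0.686 0.465 0.157]
side salt_center 0.59 [406. 320.] 304 [0.411 0.465 0.076] [0.393 0.446 0.011] [0.424 0.476 0.09 ]
side garlic_center 0.54 [309. 269.] 333 [0.61  0.268 0.038] [ 0.584  0.244 -0.002] [0.634 0.286 0.052]
1.0
```

View pics/scene0z.png

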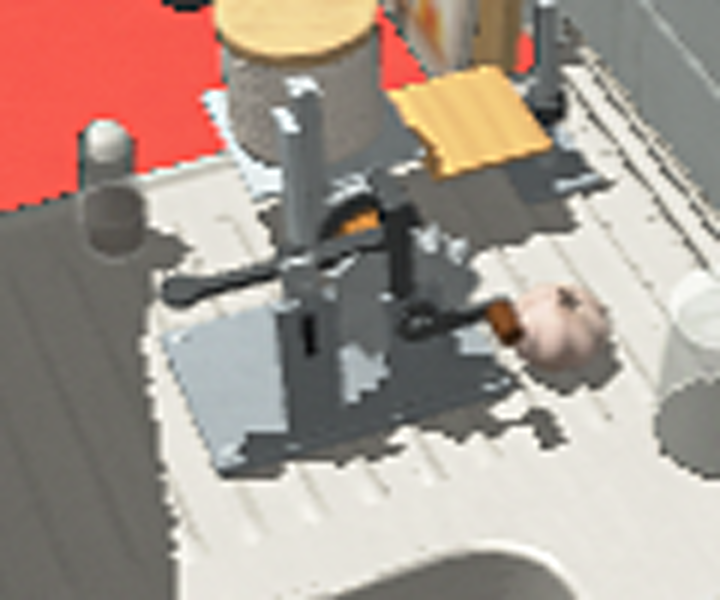

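View pics/side0z.png

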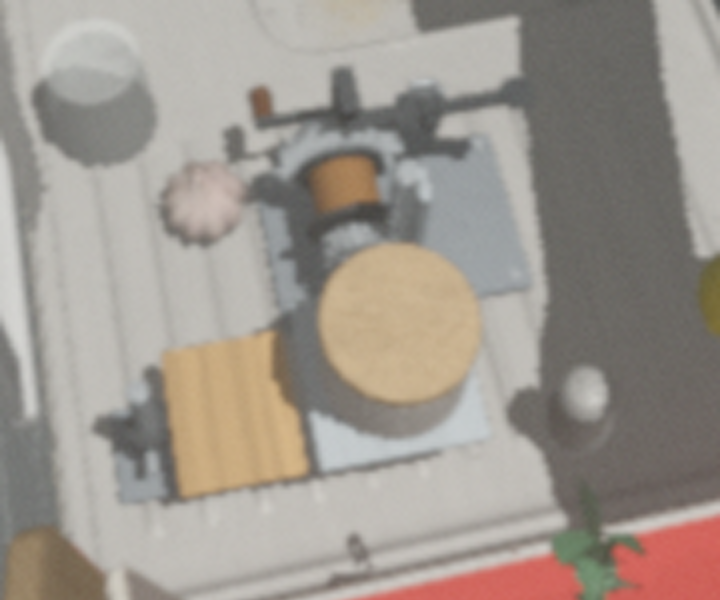

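```bash
python3 - <<'E'
from h import *
for n,(u,v) in {'scene':(255,169),'side':(388,243)}.items():
    d=np.load(f'{n}0.npz')['d'];W=world(n,d)
    for r in range(v-5,v+6): print(n,r,' '.join('%d,%d,%d'%tuple(W[r,c]*1000) for c in range(u-6,u+7)))
# pad top candidates: points z .1-.14, x<0.43
    m=(W[...,2]>.1)&(W[...,2]<.145)&(W[...,0]<.46)&(W[...,0]>.36)&(W[...,1]>.2)&(W[...,1]<.35)
    P=W[m];print(n,len(P),P.min(0),P.max(0),P[P[:,0]<P[:,0].min()+.024].mean(0))
# landing rectangle
for n in ['side','scene']:
    d=np.load(f'{n}0.npz')['d'];W=world(n,d)
    for lo,hi,b in [(.05,.066,(.57,.69,.34,.48)),(.075,.1,(.44,.6,.32,.5)),(.16,.18,(.44,.6,.32,.5)),(.147,.165,(.4,.6,.2,.35))]:
        m=(W[...,2]>lo)&(W[...,2]<hi)&(W[...,0]>b[0])&(W[...,0]<b[1])&(W[...,1]>b[2])&(W[...,1]<b[3])
        P=W[m]
        if len(P)>10:
          r=cv2.minAreaRect((P[:,:2]*1000).astype(np.float32));print(n,lo,len(P),'z',np.median(P[:,2]),P[:,2].std(),r, np.median(P[:,:2],0))
E
```

```text
scene 164 414,430,-1 418,429,-1 421,425,0 425,426,-1 428,423,0 431,423,-2 435,423,-3 437,414,3 440,414,1 445,420,-4 448,417,-3 452,417,-4 454,412,-1
scene 165 414,430,-6 416,421,0 421,427,-6 423,422,-2 426,419,-2 429,418,-1 433,415,-1 436,412,0 438,408,2 442,409,0 446,411,-2 450,411,-4 452,406,0
scene 166 412,421,-3 415,418,-1 419,422,-6 394,279,122 396,277,122 399,276,122 402,274,122 405,275,121 408,273,121 411,272,121 414,274,118 417,272,119 419,269,120
scene 167 409,412,0 413,415,-3 417,414,-3 392,273,123 395,275,120 398,274,120 400,269,123 404,270,121 406,266,124 409,266,123 412,267,120 415,265,121 418,264,120
scene 168 407,404,3 412,410,-3 415,409,-4 391,272,120 393,267,124 396,268,121 399,267,121 401,262,124 405,263,122 407,260,124 411,264,119 414,263,118 418,265,116
scene 169 406,401,1 410,404,-3 413,402,-1 389,263,124 392,264,122 395,263,121 398,263,121 401,263,120 403,258,123 407,260,119 411,264,115 441,381,4 446,389,-3
scene 170 404,397,0 407,393,2 412,398,-3 388,263,120 391,263,119 394,259,121 397,259,120 400,259,119 403,260,117 435,388,-3 437,384,0 440,381,0 444,384,-3
sc
[... 3307 characters left out ...]
694782602799 0.0020305657775406805 ((634.75048828125, 411.6903076171875), (91.77594757080078, 102.268310546875), 86.59123992919922) [0.62508214 0.40732168]
scene 0.075 271 z 0.08541005805800829 0.005380302556454066 ((522.8417358398438, 392.5635681152344), (145.4729766845703, 104.16313171386719), 88.5484848022461) [0.51453527 0.37428839]
scene 0.16 428 z 0.16736430018968596 0.0026495602749542382 ((523.232421875, 396.3730163574219), (91.62310028076172, 129.83067321777344), 9.462178230285645) [0.51571808 0.4059464 ]
scene 0.147 79 z 0.15550596641741019 0.003736257001895599 ((501.5655212402344, 294.4736328125), (20.069108963012695, 105.26521301269531), 18.151538848876953) [0.50094135 0.32201427]
```

>>> jog_arm:
  commands: [0.017, -0.031, 0, 0, 0.017, -0.031, 0, 0, 0.017, -0.031, 0, 0, 0.017, -0.031, 0, 0, 0.017, -0.031, 0, 0]
  grip: -1

```text
t: 1.5
eef_pos: [0.3132, 0.4258, 0.2534]
tcp_rot: [180.0, -0.0, 68.6]
ft_force: [1.2, 1.2, 0.6]
finger_gap: 0.144
```

>>> jog_arm:
  commands: [0.017, -0.031, 0, 0, 0.017, -0.031, 0, 0, 0.017, -0.031, 0, 0, 0.017, -0.031, 0, 0, 0.017, -0.031, 0, 0]

```text
t: 2.0
eef_pos: [0.3982, 0.2708, 0.2535]
tcp_rot: [180.0, -0.0, 68.6]
ft_force: [1.1, 0.4, 0.3]
finger_gap: 0.002
```

>>> jog_arm:
  commands: [0, 0, 0, 0, 0, 0, 0, 0]

```text
t: 2.2
eef_pos: [0.3978, 0.2718, 0.2535]
tcp_rot: [180.0, -0.0, 68.6]
ft_force: [-0.1, 1.6, -0.5]
finger_gap: 0.002
```

>>> jog_arm:
  commands: [0.001, -0.001, -0.03, 0, 0, 0, -0.03, 0, 0, 0, 0, 0]

```text
t: 2.5
eef_pos: [0.3967, 0.2711, 0.1905]
tcp_rot: [-179.9, 0.3, 68.7]
ft_force: [-0.8, -0.0, 0.1]
finger_gap: 0.0
```

```bash
python3 - <<'E'
from h import *
s=robot.read_state();print(s['eef_pos'],s['ft_force'])
ims=[]
for n,b in {'wrist':None,'scene':(105,205,220,340),'side':(200,300,330,450)}.items():
    im,d=robot.capture(n)
    np.savez(f'{n}1.npz',im=im,d=d)
    im=im[:,:,::-1]
    if b: im=cv2.resize(im[b[0]:b[1],b[2]:b[3]],None,fx=4,fy=4,interpolation=cv2.INTER_CUBIC)
    cv2.imwrite(f'pics/{n}1.png',im)
a=cv2.imread('pics/scene1.png');b=cv2.imread('pics/side1.png');cv2.imwrite('pics/two1.png',cv2.resize(np.hstack([a,b]),(800,333)))
p=robot.camera_params('wrist');print(p)
E
```

```text
[0.39672279 0.27109673 0.19053375] [-0.80757902 -0.01962142  0.10624173]
{'fovy': 66.94967328946029, 'cx': 314.3778386643343, 'cy': 197.67164894057927, 'tool_from_camera': array([[ 9.99999992e-01, -1.06978516e-04, -6.61044601e-05,
        -8.83545384e-04],
       [ 1.20436522e-04,  9.65967895e-01,  2.58661963e-01,
        -6.54046971e-02],
       [ 3.61835133e-05, -2.58661969e-01,  9.65967900e-01,
        -1.21364567e-01],
       [ 0.00000000e+00,  0.00000000e+00,  0.00000000e+00,
         1.00000000e+00]])}
```

View pics/wrist1.png

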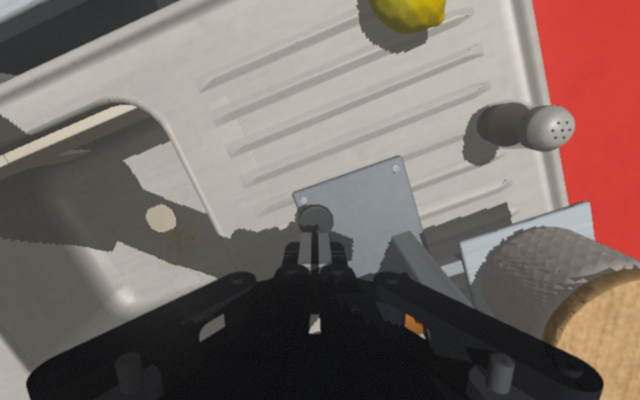

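View pics/two1.png

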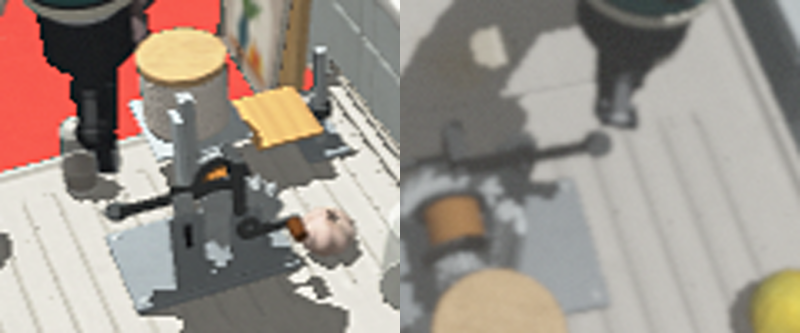

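```bash
python3 - <<'E'
from h import *
from scipy.spatial.transform import Rotation as Ro
p,f=cam('wrist');d=np.load('wrist1.npz')['d']
s=robot.read_state();R=Ro.from_euler('xyz',s['tcp_rot'],degrees=True).as_matrix();print(s['eef_pos'],s['tcp_rot'],s['ft_force'])
v,u=np.mgrid[0:400,0:640]
P=np.stack([(u-p['cx'])/f*d,(v-p['cy'])/f*d,d],-1)
T=P@p['tool_from_camera'][:3,:3].T+p['tool_from_camera'][:3,3]
W=T@R.T+np.array(s['eef_pos'])
m=(W[...,2]>.113)&(W[...,2]<.132)&(v>195)&(v<245)&(u>285)&(u<345)
print(m.sum(),W[m].min(0),W[m].max(0),W[m].mean(0))
for r in range(202,240,4): print(r,[tuple((W[r,c]*1000).astype(int)) for c in range(298,338,6)])
E
```

```text
[0.3987584  0.27194974 0.19441448] [ 1.79978151e+02 -4.23388476e-02  6.86945812e+01] [-0.07694468 -0.46599648  0.47884917]
845 [0.38866272 0.25957828 0.12095312] [0.41855682 0.28300609 0.12900778] [0.39866271 0.27202338 0.12653253]
202 [(np.int64(411), np.int64(248), np.int64(13)), (np.int64(412), np.int64(254), np.int64(18)), (np.int64(415), np.int64(259), np.int64(14)), (np.int64(417), np.int64(265), np.int64(14)), (np.int64(419), np.int64(271), np.int64(15)), (np.int64(422), np.int64(277), np.int64(14)), (np.int64(424), np.int64(282), np.int64(13))]
206 [(np.int64(415), np.int64(246), np.int64(13)), (np.int64(417), np.int64(252), np.int64(14)), (np.int64(388), np.int64(271), np.int64(126)), (np.int64(390), np.int64(275), np.int64(125)), (np.int64(391), np.int64(279), np.int64(125)), (np.int64(426), np.int64(275), np.int64(13)), (np.int64(428), np.int64(281), np.int64(14))]
210 [(np.int64(419), np.int64(244), np.int64(12)), (np.int64(389), np.int64(267), np.int64(127)), (np.int64(391), np.int64(270), np.int64(126)), (np.int64(392), np.int64(274), np.int64(126)), (np.int64(394), np.
[... 1739 characters left out ...]
64(453), np.int64(272), np.int64(14))]
234 [(np.int64(448), np.int64(232), np.int64(1)), (np.int64(386), np.int64(270), np.int64(179)), (np.int64(386), np.int64(273), np.int64(181)), (np.int64(388), np.int64(275), np.int64(180)), (np.int64(389), np.int64(278), np.int64(179)), (np.int64(390), np.int64(281), np.int64(179)), (np.int64(457), np.int64(270), np.int64(16))]
238 [(np.int64(452), np.int64(230), np.int64(1)), (np.int64(386), np.int64(270), np.int64(185)), (np.int64(387), np.int64(273), np.int64(184)), (np.int64(388), np.int64(275), np.int64(185)), (np.int64(389), np.int64(278), np.int64(185)), (np.int64(390), np.int64(280), np.int64(184)), (np.int64(461), np.int64(269), np.int64(16))]
```

```bash
cat > m.py <<'E'
from h import *
def lid(W):
    x,y=W[...,0],W[...,1];z=W[...,2]
    m=(np.hypot(x-.521,y-.420)<.035)&(z>.09)&(z<.18)
    return np.median(z[m]),m.sum()
def rest():
    for n in ['side']:
        im,d=robot.capture(n);W=world(n,d);print(n,'lid',lid(W),end=' ')
        L=W[(W[...,2]>.05)&(W[...,2]<.067)&(W[...,0]>.59)&(W[...,0]<.66)&(W[...,1]>.375)&(W[...,1]<.455)]
        print('landing',np.median(L[:,2]),len(L))
    s=robot.read_state();print(s['t'],s['eef_pos'],s['ft_force']);return im
if __name__=='__main__':
    rest()
E
python3 - <<'E'
from m import *
for k in '01':
  for n in ['scene','side']: print(n,k,lid(world(n,np.load(n+k+'.npz')['d'])))
E
```

```text
scene 0 (np.float64(0.16762525680522583), np.int64(196))
side 0 (np.float64(0.16840524421933273), np.int64(741))
scene 1 (np.float64(0.16790150941889395), np.int64(199))
side 1 (np.float64(0.16826649298945945), np.int64(746))
```

>>> jog_arm:
  commands: [0.001, -0.001, -0.015, 0, 0, 0, -0.013, 0, 0, 0, -0.01, 0, 0, 0, 0, 0, 0, 0, 0, 0]

```text
t: 3.15
eef_pos: [0.3997, 0.2702, 0.1555]
tcp_rot: [-180.0, 0.0, 68.6]
ft_force: [-0.8, 0.2, -0.4]
finger_gap: -0.0
```

>>> jog_arm:
  commands: [0, 0, 0, 0]

```text
t: 3.25
eef_pos: [0.3999, 0.2703, 0.1558]
tcp_rot: [180.0, -0.0, 68.6]
ft_force: [0.1, 0.3, 0.9]
finger_gap: 0.001
```

>>> jog_arm:
  commands: [0, 0, -0.003, 0, 0, 0, -0.003, 0, 0, 0, -0.002, 0, 0, 0, -0.001, 0, 0, 0, 0, 0]

```text
t: 3.75
eef_pos: [0.3996, 0.27, 0.1461]
tcp_rot: [-180.0, 0.0, 68.6]
ft_force: [-0.1, 0.2, 0.5]
finger_gap: -0.003
```

>>> jog_arm:
  commands: [0, 0, -0.001, 0, 0, 0, 0, 0]

```text
t: 3.95
eef_pos: [0.3996, 0.27, 0.1452]
tcp_rot: [180.0, 0.0, 68.6]
ft_force: [-0.4, -0.8, -0.7]
finger_gap: 0.002
```

>>> jog_arm:
  commands: [0, 0, -0.001, 0, 0, 0, 0, 0]

```text
t: 4.15
eef_pos: [0.3997, 0.2701, 0.1443]
tcp_rot: [180.0, -0.0, 68.6]
ft_force: [-0.3, 0.0, 1.3]
finger_gap: -0.001
```

>>> jog_arm:
  commands: [0, 0, -0.001, 0, 0, 0, 0, 0]

```text
t: 4.35
eef_pos: [0.3996, 0.2701, 0.1433]
tcp_rot: [180.0, 0.0, 68.6]
ft_force: [-0.5, 0.4, 2.4]
finger_gap: 0.003
```

>>> jog_arm:
  commands: [0, 0, -0.001, 0, 0, 0, 0, 0]

```text
t: 4.55
eef_pos: [0.3996, 0.2701, 0.1422]
tcp_rot: [-180.0, 0.0, 68.6]
ft_force: [-1.5, 0.6, 2.0]
finger_gap: 0.0
```

>>> jog_arm:
  commands: [0, 0, -0.001, 0, 0, 0, -0.001, 0, 0, 0, -0.001, 0, 0, 0, -0.001, 0, 0, 0, 0, 0]

```text
t: 5.05
eef_pos: [0.3995, 0.27, 0.1381]
tcp_rot: [-180.0, 0.0, 68.6]
ft_force: [-1.3, 1.1, 2.5]
finger_gap: 0.001
```

>>> jog_arm:
  commands: [0, 0, -0.001, 0, 0, 0, 0, 0]

```text
t: 5.25
eef_pos: [0.3996, 0.2701, 0.1371]
tcp_rot: [180.0, 0.0, 68.6]
ft_force: [-1.6, 0.8, 3.8]
finger_gap: 0.001
```

```bash
python3 m.py
```

```text
side lid (np.float64(0.16749465317959195), np.int64(746)) landing 0.05881034473745939 896
5.3 [0.39964473 0.27004564 0.13721611] [-3.01816759  1.23325236  3.28037785]
```

>>> jog_arm:
  commands: [0, 0, -0.001, 0, 0, 0, 0, 0]

```text
t: 5.5
eef_pos: [0.3996, 0.27, 0.1362]
tcp_rot: [180.0, 0.0, 68.6]
ft_force: [-2.0, 0.8, 3.3]
finger_gap: 0.002
```

```bash
python3 m.py
```

```text
side lid (np.float64(0.16671710494279388), np.int64(745)) landing 0.05890827014454341 901
5.55 [0.39963835 0.27003507 0.13618922] [-2.65902544  0.66265562  2.87356787]
```

>>> jog_arm:
  commands: [0, 0, -0.001, 0, 0, 0, 0, 0]

```text
t: 5.75
eef_pos: [0.3997, 0.2701, 0.1353]
tcp_rot: [180.0, -0.0, 68.6]
ft_force: [-2.7, 0.1, 6.8]
finger_gap: -0.001
```

```bash
python3 m.py
```

```text
side lid (np.float64(0.1652861278440553), np.int64(743)) landing 0.05883235048123635 903
5.8 [0.39972977 0.27012487 0.13536196] [-3.28574842 -0.01014767  6.90632811]
```

>>> jog_arm:
  commands: [0, 0, -0.0005, 0, 0, 0, 0, 0, 0, 0, 0, 0]

```text
t: 6.1
eef_pos: [0.3997, 0.2701, 0.135]
tcp_rot: [180.0, -0.0, 68.6]
ft_force: [-3.8, -0.5, 8.7]
finger_gap: -0.001
```

```bash
python3 m.py
```

```text
side lid (np.float64(0.16388184559077681), np.int64(741)) landing 0.05886211247793695 898
6.15 [0.39974639 0.27012403 0.13498645] [-3.70525459 -0.87181235  7.79945965]
```

>>> jog_arm:
  commands: [0, 0, 0, 0, 0, 0, 0, 0, 0, 0, 0, 0, 0, 0, 0, 0, 0, 0, 0, 0]

```text
t: 6.65
eef_pos: [0.3997, 0.2701, 0.135]
tcp_rot: [180.0, -0.0, 68.6]
ft_force: [-3.9, 0.5, 8.4]
finger_gap: -0.001
```

```bash
python3 m.py
```

```text
side lid (np.float64(0.1614615648435907), np.int64(741)) landing 0.058747680330677524 904
6.7 [0.39975406 0.27011682 0.13497917] [-3.38391762 -0.69077731  8.14184149]
```

>>> jog_arm:
  commands: [0, 0, 0, 0, 0, 0, 0, 0, 0, 0, 0, 0, 0, 0, 0, 0, 0, 0, 0, 0]

```text
t: 7.2
eef_pos: [0.3997, 0.2701, 0.135]
tcp_rot: [180.0, -0.0, 68.6]
ft_force: [-3.3, -0.8, 9.2]
finger_gap: -0.006
```

```bash
python3 m.py
```

```text
side lid (np.float64(0.15915643119348594), np.int64(738)) landing 0.058901110707482204 899
7.25 [0.39971916 0.27013248 0.13497788] [-3.88265357 -0.12503407  7.96681496]
```

>>> jog_arm:
  commands: [0, 0, 0, 0, 0, 0, 0, 0, 0, 0, 0, 0, 0, 0, 0, 0, 0, 0, 0, 0]

```text
t: 7.75
eef_pos: [0.3997, 0.2701, 0.135]
tcp_rot: [180.0, -0.0, 68.6]
ft_force: [-3.2, -0.5, 9.2]
finger_gap: 0.003
```

>>> jog_arm:
  commands: [0, 0, 0, 0, 0, 0, 0, 0, 0, 0, 0, 0, 0, 0, 0, 0, 0, 0, 0, 0]

```text
t: 8.25
eef_pos: [0.3998, 0.2701, 0.135]
tcp_rot: [180.0, -0.0, 68.6]
ft_force: [-3.6, -0.0, 8.6]
finger_gap: 0.001
```

>>> jog_arm:
  commands: [0, 0, 0, 0, 0, 0, 0, 0, 0, 0, 0, 0, 0, 0, 0, 0]

```text
t: 8.65
eef_pos: [0.3997, 0.2701, 0.135]
tcp_rot: [180.0, -0.0, 68.6]
ft_force: [-3.8, -0.3, 9.5]
finger_gap: 0.0
```

```bash
python3 m.py
```

```text
side lid (np.float64(0.1524539586152728), np.int64(728)) landing 0.058746639454319335 900
8.7 [0.39974028 0.27011771 0.13498509] [-3.14185665 -0.41381962  9.00954024]
```

>>> jog_arm:
  commands: [0, 0, 0.02, 0, 0, 0, 0.04, 0, 0, 0, 0.03, 0, 0, 0, 0, 0, 0, 0, 0, 0]

```text
t: 9.2
eef_pos: [0.3998, 0.27, 0.2249]
tcp_rot: [180.0, -0.0, 68.6]
ft_force: [0.2, 0.3, -0.8]
finger_gap: -0.001
```

```bash
python3 m.py
```

```text
side lid (np.float64(0.1498753785666597), np.int64(724)) landing 0.058728544489675336 898
9.25 [0.39947839 0.26980495 0.22420957] [ 0.41484557  1.13169266 -0.02364777]
```

>>> jog_arm:
  commands: [0, 0, 0, 0, 0, 0, 0, 0, 0, 0, 0, 0, 0, 0, 0, 0, 0, 0, 0, 0]

```text
t: 9.75
eef_pos: [0.3996, 0.27, 0.2246]
tcp_rot: [-180.0, 0.0, 68.6]
ft_force: [-0.3, -0.5, 0.7]
finger_gap: 0.0
```

>>> jog_arm:
  commands: [0, 0, 0, 0, 0, 0, 0, 0, 0, 0, 0, 0, 0, 0, 0, 0, 0, 0, 0, 0]

```text
t: 10.25
eef_pos: [0.3996, 0.2701, 0.2248]
tcp_rot: [180.0, 0.0, 68.6]
ft_force: [0.4, 0.1, 0.4]
finger_gap: -0.0
```

>>> jog_arm:
  commands: [0, 0, 0, 0, 0, 0, 0, 0, 0, 0, 0, 0, 0, 0, 0, 0, 0, 0, 0, 0]

```text
t: 10.75
eef_pos: [0.3996, 0.2701, 0.2248]
tcp_rot: [180.0, 0.0, 68.6]
ft_force: [0.3, 0.3, 0.3]
finger_gap: -0.001
```

```bash
python3 m.py
```

```text
side lid (np.float64(0.14522503500671022), np.int64(715)) landing 0.058735407585638326 898
10.8 [0.39964245 0.27003097 0.2247738 ] [0.28760218 0.52813204 0.40606981]
```

>>> jog_arm:
  commands: [0, 0, 0, 0, 0, 0, 0, 0, 0, 0, 0, 0, 0, 0, 0, 0, 0, 0, 0, 0]

```text
t: 11.3
eef_pos: [0.3996, 0.2701, 0.2248]
tcp_rot: [180.0, 0.0, 68.6]
ft_force: [-0.1, -0.6, 0.9]
finger_gap: 0.003
```

```bash
python3 - <<'E'
from m import *
im=rest()
im2,d=robot.capture('scene');W=world('scene',d);print(lid(W))
a=cv2.resize(im[220:380,260:440],(450,400));b=cv2.resize(im2[110:220,225:345],(436,400));c=np.hstack([a,b])[:,:,::-1]
cv2.imwrite('pics/end.png',cv2.resize(c,(800,361)))
E
```

```text
side lid (np.float64(0.14521182417499132), np.int64(721)) landing 0.05877797439631332 899
11.35 [0.39963038 0.2700472  0.22475154] [-0.32841596  0.65560862  0.03611742]
(np.float64(0.14464709390565145), np.int64(190))
```

View pics/end.png

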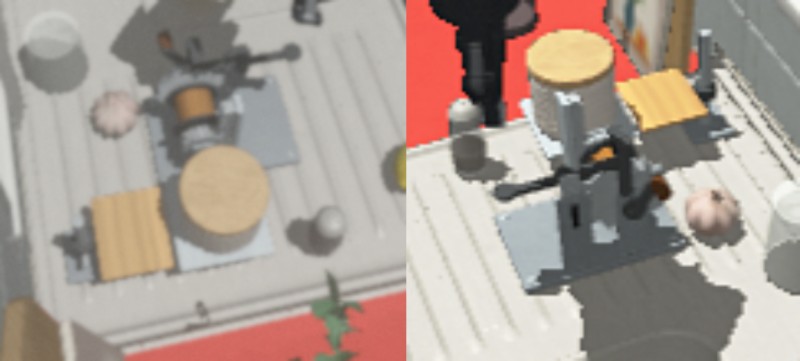

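The platform has sunk 23.1 mm and is at rest. It stands about 3.5 mm above the shelf, the canister is upright, and the salt shaker and garlic look unmoved. In the picture the pad at about (290,52) is free again.

```bash
python3 -c "
from cell import robot
print(robot.job_done())"
```

```text
the job is handed in; nothing more can be done
None
```

I lowered the platform two notches, to about 3.5 mm above the landing shelf, and handed the job in after about 11 s of the 51 s. No verdict is reported.

- **Press:** I found the pad by touch at its nominal height, within about a millimetre. I pressed it down to the rubber bumper and held it there at 8 to 9.5 N. No reading went above 10 N.
- **Release:** I let go after about 16 mm of sinking. The platform sank on and stopped at the second notch, 23.1 mm below the start. By the start measurements that is the notch nearest to the shelf; the next one would be about 8 mm too low.
- **Last checks:** Two side-camera measurements 0.55 s apart gave the same height, so the platform is at rest. The scene camera agreed within 0.6 mm. The canister is upright on the platform, the arm is about 80 mm above the pad, and the salt shaker and garlic look untouched.
- **Not checked:** I didn't look at the timer again, but the arm never went near it. I also didn't measure the canister's offset from the platform's centre; it only looked unchanged.

No check failed or disagreed.

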